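# Seat the mould half in the corner of the squaring fixture and hold it

## Robot

A 6-joint arm with a two-finger parallel gripper is mounted at the origin on the work surface. World frame = base frame: x ahead of the robot, y to its left, z up, the work surface at z = 0. Lengths are in m, angles in rad, forces in N, time in s.
With the tool pointing down it reaches from about 0.3 to 0.875 m from the base axis. Payload 6.4 kg.
Tool frame: the origin (TCP) lies midway between the tips of the shut fingers; the grasp point (between the pads) lies 19 mm behind it; z points along the fingers, y is the direction in which the jaws open and shut (so a half turn about z gives the same grasp; the last joint's range is limited). The gripper opens to 85 mm and grips with 20 to 120 N. Pads are 22 mm wide; open, the fingers measure 114 mm over their backs; the gripper's body (76 mm by 85 mm) begins 54 mm behind the grasp point. The pads swing forward as they close: fully open they stand 13 mm farther back than shut.
Start: joints at [1.13, 0.181, 1.607, -0, 1.354, -0.206], TCP at [0.134, 0.559, 0.196] pointing down, gripper open.
Joint ranges: [-2.99, 2.99], [-0.89, 2.07], [0.3, 2.58], [-1.14, 4.28], [0, 2.63], [-3.12, 3.12]. Speed limits (rad/s): [2.57, 2.57, 3.01, 3.14, 3.14, 3.14].

## Interface

Orientations are given as a unit quaternion [w, x, y, z].
In Python, from bench import ctrl gives the robot as it stands. The module is installed in compiled form; this text tells all that it offers.
- The arm moves only by the tool arm_command, never from a script. Its argument "plan" is one flat list of numbers, 4 for each row, row after row: the shift along the tool's x, y, z in mm, then the turn about the tool's z in rad. A call has 1 to 20 rows; each row shifts and turns the commanded pose from where the row before left it, along the tool's axes as they then stand; what a row does not reach is not made up. A row lasts 1/10 s, in which the tool goes at most 50 mm and 8.59 degrees, less where a joint would pass 70% of its speed; a pose out of reach is approached as far as the arm can. A call is refused whole if a number of a shift passes 50 or a number of a turn 0.15, either way. A call with a gripper value outside its range is refused whole. "grip" is the opening, from 0 (shut) to 1 (fully open), set as the call begins (left out, the last holds). The fingers move at their own pace and stop on an object; the grip force is fixed at half the most. Time passes only in rows, so rows that do not move let the fingers close. It gives the time, the measured TCP pose, the force and the opening at its end, in the units of the state.
- ctrl.get_obs(): the state, without advancing time (a new reading comes with each control period).
- ctrl.camera(name): name is "scene" or "top" or "wrist"; returns a dict with "color" (384x512x3 uint8, red, green, blue), "camera_matrix" (3x3 intrinsics, pixels), "eye" and "attitude" of the camera in the world; the wrist camera has in their place "T_tool_cam" (4x4, takes a point from camera to tool coordinates, whose origin is the TCP and whose axes are the flange's). Camera axes: x right, y up, looking along -z (the intrinsics and any distortion apply to the point x, -y, -z); pixel columns grow to the right and rows downward; lengths in m; the calibration is good to about 2 mm. A picture is of the moment at which its call begins: read the wrist's pose just before it. There is no depth.
- ctrl.hand_in(): hands the job in, once; it reports no verdict.
The state is a dict: "time_s": time; "q": joint angles; "dq": joint speeds; "joint_efforts": joint torques, N m; "eef_pos": TCP position; "eef_rot": TCP orientation; "wrist_force": force on the tool from outside, world axes, zero at the start; "torque": the same for the moment, N m; "opening": opening from 0.0 (shut) to 1.0 (fully open).
Only numpy, scipy, OpenCV 4.12 (cv2) and the standard library are available. Lean on these libraries where they do the work, as an engineer would, in place of code of your own. Each camera call takes 0.05 s, during which the arm holds its last target. There are 200 camera calls.

## Task

Clear the brass offcut off the fixture plate and set it in the scrap tray. Then lay the aluminium mould half on the plate, pins up and long side against the long fence, and push it fully home into the corner, flat and flush against both fences at once; finish while still holding it firmly pressed against both with the gripper, without letting go. Leave everything else on the bench where it is.

Things in the scene. Friction and masses are not known exactly. Their poses are not given: they have to be found in the camera images.
- fixture: squaring fixture fixed to the bench: dark steel plate 190 x 190 x 12 mm with two low steel fences at right angles. Origin: centre of its underside, x, y along its sides, z up. Inner face of the long fence: plane x = +50 mm, facing -x; of the short fence: plane y = +60 mm, facing -y; the corner between is home. Fences rise 16 mm above the plate (tops z = 28 mm). Rigid, smooth.
- fence_long: long fence of the fixture, a steel bar 18 x 146 x 16 mm along the fixture's y; origin at the centre of its underside, its axes parallel to the fixture's; its inner face is 9 mm to the -x side. Rigid.
- fence_short: short fence of the fixture, a steel bar 106 x 18 x 16 mm along the fixture's x; origin at the centre of its underside, its axes parallel to the fixture's; its inner face is 9 mm to the -y side. Rigid.
- mould: mould half: aluminium block 44 (its x) x 80 (its y) x 40 mm high, about 0.4 kg, loose, smooth; on top a ring-shaped mark with a groove and two dowel pins, 6 mm thick, 4 mm tall, at x = +-14, y = -31 mm. Origin: centre of its underside, z up. Gripped from above across the 44 mm, fingertips 18 mm or more above its underside, the fingers clear the fences. Either end may meet the short fence.
- offcut: brass offcut, a small square bar 40 (its x) x 16 x 16 mm, about 85 g, lying on the fixture's plate, clear of both fences. Origin at the centre of its underside, z up.
- tray: scrap tray: open steel tray 130 (x) x 110 (y) x 28 mm high, walls and floor 3 mm, empty, 0.7 kg, loose on the bench. Origin at the centre of its underside, z up. It and the mould half lie left and right of the fixture, either way round.
- jar: bystander: small glass jar with metal lid, 52 mm across, 55 mm tall; origin under its centre
- dapping_block: bystander: 50 mm steel cube with round hollows; origin under its centre
- bench_block: bystander: flat square steel block 65 x 65 x 20 mm; origin under its centre
- hammer: bystander: small hammer 200 mm long, lying at the left; origin under it, its x along the handle towards the head
- bur_tin: bystander: empty aluminium tin 60 x 45 x 20 mm, much smaller than the scrap tray; origin under its centre
- ring_clamp: bystander: wooden ring clamp about 110 x 25 x 20 mm; origin under its centre

How it is judged:
On the way:
1. the offcut rests in the scrap tray, released, before the mould half goes onto the plate (x of offcut in the frame of tray between -0.06 and 0.06 m and y of offcut in the frame of tray between -0.05 and 0.05 m and z of offcut in the frame of tray between -0.002 and 0.024 m and contact force between the fingers and offcut below 0.1 N and linear speed of offcut below 0.03 m/s and horizontal distance between mould and fixture above 0.12 m), for 0.2 s.
At the end, for the whole second after the job is handed in: Mould half upright on the plate (height within 2.5 mm, tilt under 0.05, skew under 0.04 rad), within about 3 mm of each fence face, pressing each fence with over 2 N, at rest, the fingers still on it with over 2 N; the offcut lies at rest in the scrap tray (x of mould in the frame of fixture between 0.0255 and 0.0305 m and y of mould in the frame of fixture between 0.0165 and 0.0225 m and z of mould in the frame of fixture between 0.0095 and 0.0145 m and angle between mould's own z axis and vertical below 0.05 rad and angle between the y axis of mould and the y axis of fixture, either way round below 0.04 rad and contact force between mould and fence_long above 2 N and contact force between mould and fence_short above 2 N and contact force between the fingers and mould above 2 N and linear speed of mould below 0.01 m/s and linear speed of offcut below 0.02 m/s and x of offcut in the frame of tray between -0.06 and 0.06 m and y of offcut in the frame of tray between -0.05 and 0.05 m and z of offcut in the frame of tray between -0.002 and 0.024 m); the arm keeps its last pose, push and grip.
It fails at once if a bystander is moved by more than 30 mm (distance of any of jar, dapping_block, bench_block, hammer, bur_tin, ring_clamp from where it was at the start of the episode above 0.03 m).
It also fails if it takes over 72 s, if anything falls off the work surface, if the arm or the gripper's body presses on something with over 40 N, if the wrist force passes 120 N, or if a joint passes its speed limit or range.

## Working session

There is one attempt and no reset: what is moved stays moved. The work goes in short steps, Python scripts to look and compute and a tool call to move; the robot and the scene stay as the last step left them, time stands still between calls to the robot, and variables do not carry over. Pictures are saved under pics/ and viewed, about 8 in all and at most 12, crops included, and the job is handed in when it is done.

Besides the shell and the picture viewer there is one more tool, called after "Request:" by a JSON object that holds its "api" and its "payload", one argument or row to a line. arm_command: Moves the arm, as the interface text tells. Its arguments: {"type":"object","properties":{"plan":{"type":"array","items":{"type":"number"}},"grip":{"type":"number"}},"required":["plan"]}

```bash
mkdir -p pics; cat > h.py <<'E'
import numpy as np, cv2
from bench import ctrl
from scipy.spatial.transform import Rotation as R
def rot(a):
    a=np.array(a,float)
    return a if a.shape==(3,3) else R.from_quat(np.r_[a[1:],a[0]]).as_matrix()
def ray(c,u,v,z):
    K=np.array(c["camera_matrix"]); d=np.linalg.inv(K)@[u,v,1]; d=rot(c["attitude"])@(d*[1,-1,-1])
    e=np.array(c["eye"]); return e+d*(z-e[2])/d[2]
def proj(c,P):
    p=rot(c["attitude"]).T@(np.array(P)-c["eye"]); q=np.array(c["camera_matrix"])@(p*[1,-1,-1]); return q[:2]/q[2]
E
python3 - <<'E'
from h import *
import pickle
o=ctrl.get_obs(); print(o)
for n in("top","scene"):
    c=ctrl.camera(n); pickle.dump(c,open(n+".pkl","wb")); print({k:v for k,v in c.items() if k!="color"})
    cv2.imwrite(f"pics/{n}0.png",cv2.resize(c["color"][:,:,::-1],(800,600),interpolation=cv2.INTER_CUBIC))
E
```

```text
{'time_s': 0.0, 'q': array([ 1.12966861e+00,  1.81524744e-01,  1.60798075e+00,  3.80694524e-07,
        1.35378216e+00, -2.06296947e-01]), 'dq': array([-0.00026016, -0.00110597, -0.00064008, -0.00012811, -0.00068363,
       -0.00066057]), 'joint_efforts': array([-4.05310857e-05, -4.44869184e+01, -3.51339555e+01, -2.80816130e-04,
        8.75629135e-03,  1.24048483e-05]), 'eef_pos': array([0.13351363, 0.55867734, 0.19510653]), 'eef_rot': array([-2.69755550e-04,  1.17145782e-01,  9.93114368e-01, -8.03421333e-04]), 'wrist_force': array([-0.27741114, -0.60828916, -0.54900189]), 'torque': array([ 0.01693408,  0.00469918, -0.00849165]), 'opening': 0.9990650780316164}
{'camera_matrix': array([[425.52874015,   0.        , 251.07851619],
       [  0.        , 425.52874015, 199.8928647 ],
       [  0.        ,   0.        ,   1.        ]]), 'eye': array([0.37802142, 0.07148534, 1.31042742]), 'attitude': array([-0.70192697, -0.05328021,  0.06190623,  0.70755026])}
{'camera_matrix': array([[499.10136015,   0.        , 259.47583096],
       [  0.        , 499.10136015, 196.22804556],
       [  0.        ,   0.        ,   1.        ]]), 'eye': array([ 1.18912263, -0.64816149,  0.90858534]), 'attitude': array([0.86916094, 0.37301791, 0.13674802, 0.2944773 ])}
```

View pics/top0.png

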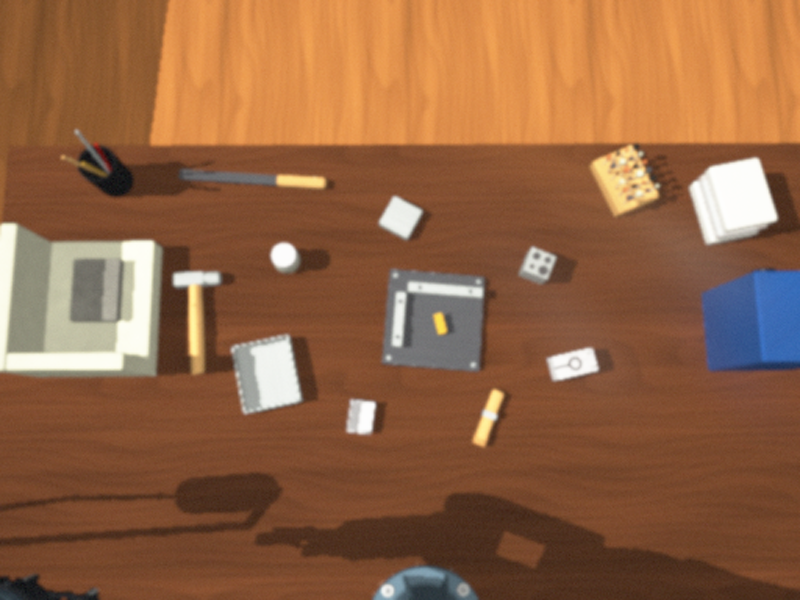

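View pics/scene0.png

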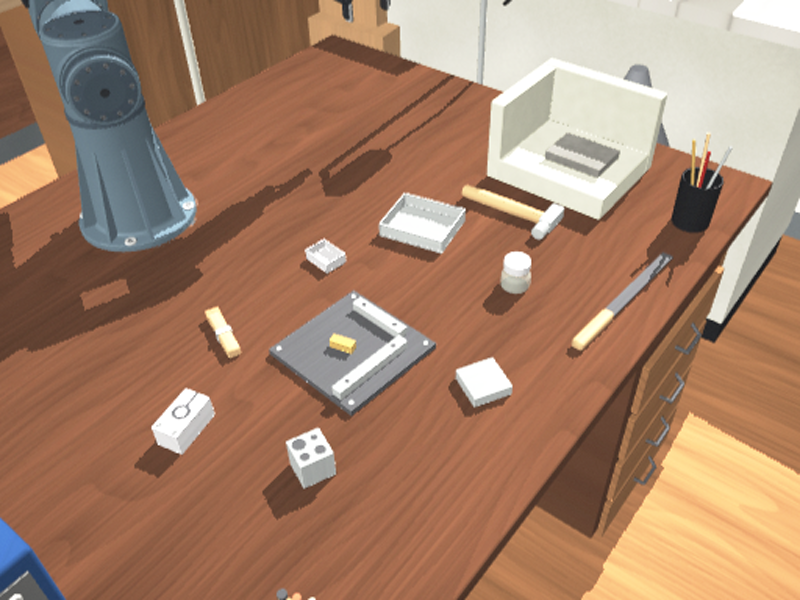

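The top view (800x600) shows the fixture at about (433,320) with its corner at upper left, the brass offcut at (440,323), the tray at left (267,374) and the mould at right (573,364). The bur tin is at (361,416) and the ring clamp at (488,418). I'll enlarge this area for precise corner positions.

```bash
python3 - <<'E'
from h import *
import pickle
c=pickle.load(open("top.pkl","rb"))
print(proj(c,[0,0,0]),proj(c,[.134,.559,.196]),proj(c,[.5,0,0]))
im=c["color"][:,:,::-1]
a=cv2.resize(im[165:265,240:390],None,fx=5.3333,fy=5.3333,interpolation=cv2.INTER_CUBIC)
cv2.imwrite("pics/top_fix.png",a); print(a.shape)
E
```

```text
[271.71301541 401.97543468] [ 49.92079868 371.58084087] [268.99367128 229.68218226]
(533, 800, 3)
```

View pics/top_fix.png

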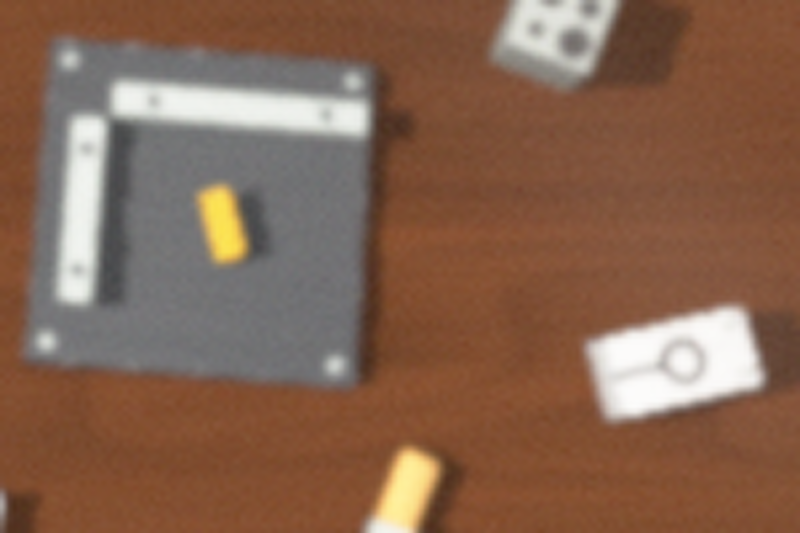

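The enlarged crop shows:
- Plate corners at (52,40), (375,66), (357,385) and (25,358).
- Long fence inner edge from (110,117) to (370,136), and short fence inner edge from (108,118) to (94,303).
- Offcut centred at (223,224).
- Mould top ring at (683,361), with its right-end corners at (740,307) and (765,383).

```bash
python3 - <<'E'
from h import *
import pickle
c=pickle.load(open("top.pkl","rb"))
f=lambda u,v,z:ray(c,(u+.5)/5.33333+240-.5,(v+.5)/5.33333+165-.5,z)[:2]
P=[f(*p,.012) for p in [(52,40),(375,66),(357,385),(25,358)]]
print("plate",np.round(P,4),"centre",np.mean(P,0))
d=P[0]-P[1]; e=P[3]-P[2]; g=P[0]-P[3];h=P[1]-P[2]
print("yaw",[np.arctan2(-v[0],v[1]) for v in(d,e)],[np.arctan2(v[1],v[0]) for v in(g,h)],[np.linalg.norm(v) for v in (d,e,g,h)])
L=[f(*p,.028) for p in[(110,117),(370,136)]];S=[f(*p,.028) for p in[(108,118),(94,303)]]
l=L[0]-L[1];s=S[0]-S[1];print("fence",L,np.arctan2(-l[0],l[1]),S,np.arctan2(s[1],s[0]))
O=[f(*p,.028) for p in[(198,190),(228,183),(248,258),(218,265)]];o=O[1]-O[2]+O[0]-O[3]
print("off",np.mean(O,0),"long axis",np.arctan2(o[1],o[0]))
a,b,r=f(740,307,.04),f(765,383,.04),f(683,361,.04)
l1,l2=f(603,341,.04),f(622,418,.04)
print("mould ring",r,"cor mean",np.mean([a,b,l1,l2],0),"len",np.linalg.norm(a-l1),np.linalg.norm(a-b),"ang long",np.arctan2(*(a-l1)[::-1]),np.arctan2(*(b-l2)[::-1]),"short",np.arctan2(*(a-b)[::-1]))
t=[ray(c,u*.64,v*.64,.028)[:2] for u,v in[(232,346),(288,335),(302,402),(244,412)]]
print("tray",np.round(t,3),np.mean(t,0))
for n,u,v,z in[("dap",540,260,.05),("clamp",488,418,.02),("tin",361,416,.02),("jar",285,257,.055),("bench",401,217,.02)]:print(n,ray(c,u*.64,v*.64,z)[:2])
E
```

```text
plate [[ 0.6797  0.0593]
 [ 0.6629 -0.1299]
 [ 0.4763 -0.1137]
 [ 0.4932  0.0763]] centre [ 0.5780381  -0.02700622]
yaw [np.float64(-0.08853545234502205), np.float64(-0.0891362682906025)] [np.float64(-0.09093464391735448), np.float64(-0.08651674785129693)] [np.float64(0.18989399616120411), np.float64(0.1907214988856392), np.float64(0.18724704554348406), np.float64(0.18736147691089564)]
fence [array([0.63036778, 0.02639761]), array([ 0.61822698, -0.12321989])] -0.08096816899795142 [array([0.62978891, 0.02755681]), array([0.52279336, 0.03682546])] -0.08641084829067905
off [ 0.56768221 -0.03744025] long axis 0.2384732135008814
mould ring [ 0.48614926 -0.29363228] cor mean [ 0.48552157 -0.29336292] len 0.08064758432602029 0.04450748455139793 ang long -1.3377561392501764 -1.342627008291598 short 0.26398493196320366
tray [[0.525 0.365]
 [0.546 0.258]
 [0.417 0.229]
 [0.399 0.339]] [0.47161341 0.29766541]
dap [ 0.68684157 -0.23405204]
clamp [ 0.38339493 -0.12716727]
tin [0.38933982 0.11655165]
jar [0.6945922 0.2620473]
bench [0.78483704 0.03549021]
```

```bash
cat >> h.py <<'E'
def go(x,y,z,yaw=None):
    """turn about tool z first, then shift (mm) in tool axes to reach the target; yaw = world angle of tool y"""
    o=ctrl.get_obs(); T=rot(o["eef_rot"]); now=np.arctan2(T[1,1],T[0,1])
    t=0 if yaw is None else -((yaw-now+np.pi/2)%np.pi-np.pi/2)
    T2=T@R.from_rotvec([0,0,t]).as_matrix()
    print("t",o["time_s"],"pos",np.round(o["eef_pos"],4),"yaw",round(now,4),"F",np.round(o["wrist_force"],1),"op",round(o["opening"],3),"tilt",np.round(T[:2,2],4))
    print("turn",round(t,4),"shift mm",np.round(T2.T@(np.array([x,y,z])-o["eef_pos"])*1e3,1))
E
python3 -c "
from h import *
go(.5677,-.0374,.10,1.809)"
```

```text
t 0.1 pos [0.1335 0.5587 0.1951] yaw 1.336 F [ 0.3 -0.2  0.4] op 1.0 tilt [-0.0007 -0.0015]
turn -0.473 shift mm [-281.4 -681.6   95.7]
```

Request:
{"api": "arm_command", "payload": {
  "plan": [0,0,0,-0.118,0,0,0,-0.118,0,0,0,-0.118,0,0,0,-0.119,-14,-34,0,0,-14,-34,0,0,-14,-34,0,0,-14,-34,0,0,-14,-34,0,0,-14,-34,0,0,-14,-34,0,0,-14,-34,0,0,-14,-34,0,0,-14,-34,0,0,-14,-34,0,0,-14,-34,0,0,-14,-34,0,0,-14,-34,0,0,-14,-34,0,0,-14,-34,0,0],
  "grip": 1
}}

```text
time_s: 2.1
eef_pos: [0.4802, 0.0821, 0.1957]
eef_rot: [-0.0, -0.119, 0.993, 0.0]
wrist_force: [0.6, 1.1, 0.3]
opening: 0.998
```

Request:
{"api": "arm_command", "payload": {
  "plan": [-14,-34,15,0,-14,-34,15,0,-14,-34,20,0,-14,-34,20,0,0,0,20,0,0,0,0,0,0,0,0,0]
}}

```text
time_s: 2.8
eef_pos: [0.5655, -0.0351, 0.1056]
eef_rot: [-0.001, -0.119, 0.993, 0.0]
wrist_force: [0.4, -0.8, 0.7]
opening: 1.0
```

```bash
python3 - <<'E'
from h import *
go(.5677,-.0374,.016,1.809)
c=ctrl.camera("wrist"); print({k:v for k,v in c.items() if k!="color"})
cv2.imwrite("pics/w1.png",c["color"][:,:,::-1])
o=ctrl.get_obs(); T=rot(o["eef_rot"]); M=np.array(c["T_tool_cam"])
cc=dict(camera_matrix=c["camera_matrix"],eye=o["eef_pos"]+T@M[:3,3],attitude=T@M[:3,:3])
import pickle; pickle.dump(cc,open("w1.pkl","wb"))
print("offcut top expected px",proj(cc,[.5677,-.0374,.028]))
E
```

```text
t 2.8 pos [ 0.5655 -0.0351  0.1056] yaw 1.8091 F [ 0.4 -0.8  0.7] op 1.0 tilt [-0.0019  0.0007]
turn 0.0001 shift mm [-1.7 -2.9 89.6]
{'camera_matrix': array([[288.70816088,   0.        , 257.00164792],
       [  0.        , 288.70816088, 191.11455337],
       [  0.        ,   0.        ,   1.        ]]), 'T_tool_cam': array([[-4.31855114e-04,  9.62381326e-01,  2.71702035e-01,
         6.95370401e-02],
       [ 9.99999729e-01,  5.77396386e-04, -4.55721661e-04,
         1.11708699e-04],
       [-5.95457790e-04,  2.71701765e-01, -9.62381315e-01,
        -1.78668431e-01],
       [ 0.00000000e+00,  0.00000000e+00,  0.00000000e+00,
         1.00000000e+00]])}
offcut top expected px [253.82023999 188.78695177]
```

View pics/w1.png

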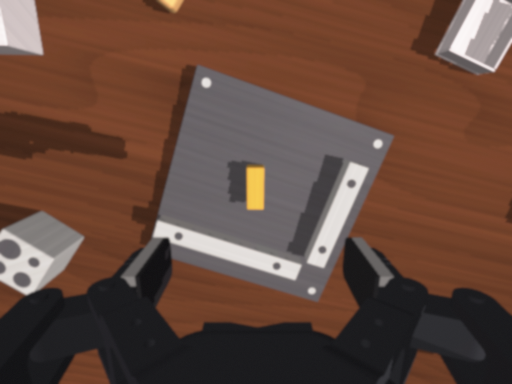

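The wrist view shows the offcut centred at (255.5,188), as predicted, and aligned with the jaws. Descending.

Request:
{"api": "arm_command", "payload": {
  "plan": [-2,-3,25,0,0,0,25,0,0,0,20,0,0,0,12,0,0,0,6,0,0,0,0,0,0,0,0,0],
  "grip": 0.5
}}

```text
time_s: 3.55
eef_pos: [0.5699, -0.038, 0.0192]
eef_rot: [0.001, -0.119, 0.993, -0.0]
wrist_force: [0.1, -1.1, 0.8]
opening: 0.499
```

Request:
{"api": "arm_command", "payload": {
  "plan": [0,0,0,0,0,0,0,0,0,0,0,0,0,0,0,0,0,0,0,0,0,0,0,0],
  "grip": 0
}}

```text
time_s: 4.15
eef_pos: [0.5689, -0.038, 0.018]
eef_rot: [-0.0, -0.119, 0.993, -0.0]
wrist_force: [0.5, -0.4, 0.1]
opening: 0.005
```

```bash
python3 - <<'E'
from h import *
import pickle
go(.4716,.2977,.12,1.809)
c=pickle.load(open("w1.pkl","rb"));f=lambda u,v,z:ray(c,u,v,z)[:2]
P=np.array([f(*p,.012) for p in[(198,66),(393,135),(318,299)]]);print("plate",P, "centre from diag",(P[0]+P[2])/2)
d=P[1]-P[0];print("yaw",np.arctan2(-d[0],d[1]), np.linalg.norm(d))
print([f(*p,.028) for p in[(162,222),(302,262),(347,163),(308,262)]])
E
```

```text
t 4.15 pos [ 0.5689 -0.038   0.018 ] yaw 1.809 F [ 0.5 -0.4  0.1] op 0.005 tilt [-0. -0.]
turn 0.0 shift mm [  15.4  349.1 -102. ]
plate [[ 0.47508763 -0.11006098]
 [ 0.49080769  0.07746163]
 [ 0.6775318   0.06135093]] centre from diag [ 0.57630972 -0.02435503]
yaw -0.08363464978997052 0.1881803714908297
[array([ 0.62033651, -0.11489771]), array([0.62982776, 0.02679339]), array([0.52445675, 0.03858522]), array([0.62842023, 0.03259544])]
```

The fingers shut fully, so the grasp missed. I'll raise the tool a little and look.

Request:
{"api": "arm_command", "payload": {
  "plan": [0,0,-20,0,0,0,-30,0,0,0,-38,0,0,0,0,0,0,0,0,0],
  "grip": 0.5
}}

```text
time_s: 4.65
eef_pos: [0.5698, -0.0382, 0.1071]
eef_rot: [0.001, -0.119, 0.993, -0.001]
wrist_force: [-0.2, -0.4, 0.1]
opening: 0.5
```

```bash
python3 - <<'E'
from h import *
import pickle
go(.5677,-.0374,.016,1.809)
c=ctrl.camera("wrist")
cv2.imwrite("pics/w2.png",c["color"][:,:,::-1])
o=ctrl.get_obs(); T=rot(o["eef_rot"]); M=np.array(c["T_tool_cam"])
cc=dict(camera_matrix=c["camera_matrix"],eye=o["eef_pos"]+T@M[:3,3],attitude=T@M[:3,:3])
pickle.dump(cc,open("w2.pkl","wb"))
E
```

```text
t 4.65 pos [ 0.5698 -0.0382  0.1071] yaw 1.809 F [-0.2 -0.4  0.1] op 0.5 tilt [ 0.0025 -0.0007]
turn 0.0 shift mm [ 2.1  1.4 91.1]
```

View pics/w2.png

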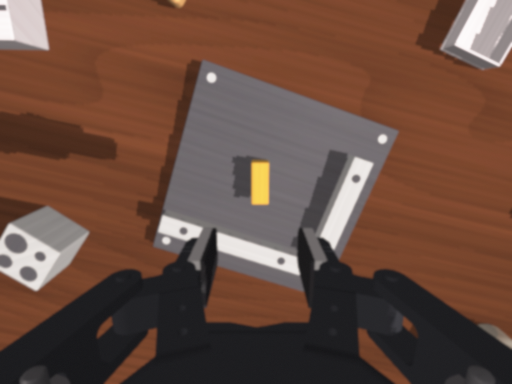

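The offcut hasn't moved: it is now at (260,183), and the plate shifted by the same amount. The jaws are aligned over it. The visible fingertips at (217,230) and (298,230) put the real tips about 35–40 mm behind the reported TCP, so the fingers closed above the bar. I'll go lower in guarded steps and watch the force.

Request:
{"api": "arm_command", "payload": {
  "plan": [2,1,30,0,0,0,30,0,0,0,30,0,0,0,15,0,0,0,8,0,0,0,5,0,0,0,3,0,0,0,0,0,0,0,0,0]
}}

```text
time_s: 5.6
eef_pos: [0.5676, -0.0376, -0.014]
eef_rot: [0.001, -0.119, 0.993, -0.0]
wrist_force: [-0.7, 0.0, 0.5]
opening: 0.499
```

Request:
{"api": "arm_command", "payload": {
  "plan": [0,0,2,0,0,0,2,0,0,0,0,0]
}}

```text
time_s: 5.9
eef_pos: [0.5666, -0.0374, -0.0191]
eef_rot: [-0.0, -0.119, 0.993, 0.0]
wrist_force: [-1.0, 0.3, 0.5]
opening: 0.5
```

Request:
{"api": "arm_command", "payload": {
  "plan": [0,0,0,0,0,0,0,0,0,0,0,0,0,0,0,0,0,0,0,0,0,0,0,0],
  "grip": 0
}}

```text
time_s: 6.5
eef_pos: [0.5671, -0.0375, -0.0187]
eef_rot: [0.0, -0.119, 0.993, -0.0]
wrist_force: [-0.2, -0.0, 4.0]
opening: 0.162
```

Gripped at opening 0.162, so the tips really do sit about 37 mm short of the reported TCP. Lifting and moving to the tray.

Request:
{"api": "arm_command", "payload": {
  "plan": [0,0,-20,0,0,0,-35,0,0,0,-35,0,1,34,-10,0,1,34,0,0,2,35,0,0,2,35,0,0,2,35,0,0,2,35,0,0,2,35,0,0,2,35,0,0,1,35,0,0,1,34,0,0,0,0,0,0,0,0,0,0]
}}

```text
time_s: 8.0
eef_pos: [0.4686, 0.2963, 0.0804]
eef_rot: [-0.001, -0.12, 0.993, -0.0]
wrist_force: [0.3, 0.3, -0.7]
opening: 0.162
```

```bash
python3 - <<'E'
from h import *
go(.4716,.2977,-.025,1.809)
c=ctrl.camera("wrist")
cv2.imwrite("pics/w3.png",c["color"][:,:,::-1])
o=ctrl.get_obs(); T=rot(o["eef_rot"]); M=np.array(c["T_tool_cam"])
cc=dict(camera_matrix=c["camera_matrix"],eye=o["eef_pos"]+T@M[:3,3],attitude=T@M[:3,:3])
print(proj(cc,[.4716,.2977,.028]))
E
```

```text
t 8.0 pos [0.4686 0.2963 0.0804] yaw 1.8111 F [ 0.3  0.3 -0.7] op 0.162 tilt [-0.001  -0.0007]
turn 0.0021 shift mm [ -3.4   0.7 105.4]
[258.478089   199.55013114]
```

View pics/w3.png

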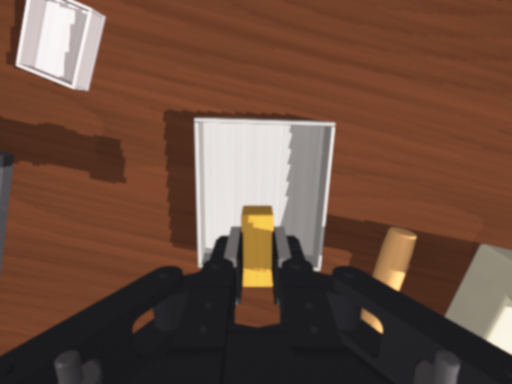

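The bar is held at about (258,245), over the middle of the tray (rim from u 195 to 334). Lowering and releasing.

Request:
{"api": "arm_command", "payload": {
  "plan": [-3,1,30,0,0,0,30,0,0,0,22,0,0,0,12,0,0,0,7,0,0,0,4,0,0,0,0,0,0,0,0,0]
}}

```text
time_s: 8.85
eef_pos: [0.4729, 0.2979, -0.023]
eef_rot: [0.001, -0.119, 0.993, 0.0]
wrist_force: [0.8, 0.4, -0.7]
opening: 0.164
```

Request:
{"api": "arm_command", "payload": {
  "plan": [0,0,0,0,0,0,0,0,0,0,0,0,0,0,0,0,0,0,0,0],
  "grip": 0.4
}}

```text
time_s: 9.35
eef_pos: [0.4721, 0.2977, -0.0239]
eef_rot: [0.0, -0.119, 0.993, 0.0]
wrist_force: [0.1, -0.0, 0.1]
opening: 0.401
```

Request:
{"api": "arm_command", "payload": {
  "plan": [0,0,-20,0,0,0,-35,0,0,0,-40,0,0,0,-30,0,0,0,0,0,0,0,0,0]
}}

```text
time_s: 9.95
eef_pos: [0.4724, 0.2978, 0.1016]
eef_rot: [0.001, -0.119, 0.993, 0.0]
wrist_force: [-0.9, 0.6, -0.5]
opening: 0.398
```

```bash
python3 - <<'E'
from h import *
go(.486,-.2935,.10,.231)
c=ctrl.camera("wrist")
cv2.imwrite("pics/w4.png",c["color"][:,:,::-1])
E
```

```text
t 9.95 pos [0.4724 0.2978 0.1016] yaw 1.8091 F [-0.9  0.6 -0.5] op 0.398 tilt [0.0015 0.0005]
turn -1.5635 shift mm [578.7 122.2   1.3]
```

View pics/w4.png

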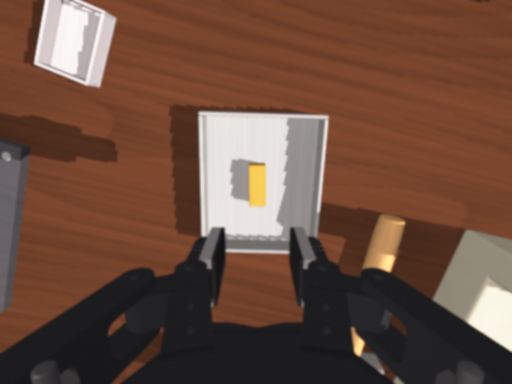

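The offcut lies free in the middle of the tray, at (257,186). On to the mould: turn +1.574, then about (-578,-124) mm.

Request:
{"api": "arm_command", "payload": {
  "plan": [0,0,0,0.143,0,0,0,0.143,0,0,0,0.143,0,0,0,0.143,0,0,0,0.143,0,0,0,0.143,0,0,0,0.143,0,0,0,0.143,0,0,0,0.143,0,0,0,0.143,0,0,0,0.143,0,0,0,0],
  "grip": 1
}}

```text
time_s: 11.2
eef_pos: [0.4706, 0.2971, 0.0989]
eef_rot: [-0.001, 0.619, 0.785, -0.002]
wrist_force: [0.1, 0.2, -0.2]
opening: 0.999
```

Request:
{"api": "arm_command", "payload": {
  "plan": [-36,-8,0,0,-36,-8,0,0,-36,-8,0,0,-36,-8,0,0,-36,-8,0,0,-36,-8,0,0,-36,-8,0,0,-36,-8,0,0,-36,-8,0,0,-36,-8,0,0,-36,-8,0,0,-36,-8,0,0,-36,-8,0,0,-36,-8,0,0,-36,-8,0,0,-36,-7,0,0,0,0,0,0,0,0,0,0]
}}

```text
time_s: 13.0
eef_pos: [0.4823, -0.2919, 0.0996]
eef_rot: [-0.001, 0.619, 0.786, 0.0]
wrist_force: [-0.7, -1.1, -0.2]
opening: 1.0
```

```bash
python3 - <<'E'
from h import *
import pickle
go(.486,-.2935,.0,.235)
c=ctrl.camera("wrist")
cv2.imwrite("pics/w5.png",c["color"][:,:,::-1])
o=ctrl.get_obs(); T=rot(o["eef_rot"]); M=np.array(c["T_tool_cam"])
cc=dict(camera_matrix=c["camera_matrix"],eye=o["eef_pos"]+T@M[:3,3],attitude=T@M[:3,:3])
pickle.dump(cc,open("w5.pkl","wb")); print(o["q"],proj(cc,[.486,-.2935,.04]))
E
```

```text
t 13.0 pos [ 0.4823 -0.2919  0.0996] yaw 0.2371 F [-0.7 -1.1 -0.2] op 1.0 tilt [-0.0018  0.0021]
turn 0.0021 shift mm [-2.7  3.4 99.6]
[-7.53605683e-01  2.62248244e-01  1.71676406e+00  3.52783245e-04
  1.16542523e+00 -9.91525568e-01] [261.26813617 197.01990825]
```

View pics/w5.png

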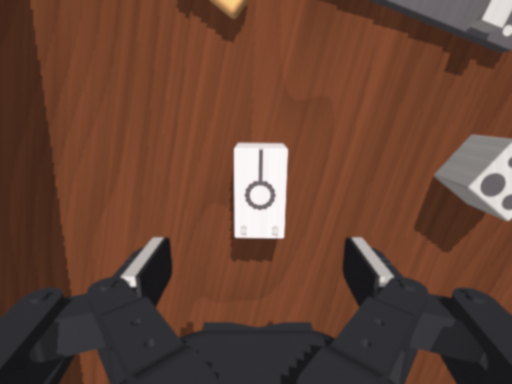

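The mould is centred at (260,194) and aligned with the jaws, with its pins at (243,231) and (275,231) at the near end. Descending to tips at about 24 mm and gripping.

Request:
{"api": "arm_command", "payload": {
  "plan": [0,2,35,0,0,0,35,0,0,0,25,0,0,0,12,0,0,0,6,0,0,0,4,0,0,0,0,0,0,0,0,0]
}}

```text
time_s: 13.85
eef_pos: [0.486, -0.2922, -0.0148]
eef_rot: [0.001, 0.619, 0.786, -0.0]
wrist_force: [0.7, 0.1, -0.5]
opening: 0.996
```

Request:
{"api": "arm_command", "payload": {
  "plan": [0,0,0,0,0,0,0,0,0,0,0,0,0,0,0,0,0,0,0,0,0,0,0,0],
  "grip": 0
}}

```text
time_s: 14.45
eef_pos: [0.4856, -0.292, -0.0154]
eef_rot: [0.001, 0.619, 0.785, -0.0]
wrist_force: [0.0, 1.5, 6.3]
opening: 0.498
```

Request:
{"api": "arm_command", "payload": {
  "plan": [0,0,-15,0,0,0,-30,0,0,0,-35,0,0,0,0,0,0,0,0,0]
}}

```text
time_s: 14.95
eef_pos: [0.4852, -0.2916, 0.0645]
eef_rot: [0.0, 0.619, 0.785, -0.0]
wrist_force: [-2.0, 0.0, -5.4]
opening: 0.497
```

```bash
python3 - <<'E'
from h import *
# fixture averaged from top and wrist fits
C=np.array([.5772,-.0257]); y=-.0860
ex=np.array([np.cos(y),np.sin(y)]);ey=np.array([-ex[1],ex[0]])
tgt=C+ex*.016+ey*.005
print(tgt, C+ex*.028+ey*.02); go(*tgt,.062,y)
c=ctrl.camera("wrist")
cv2.imwrite("pics/w6.png",c["color"][:,:,::-1])
E
```

```text
[ 0.59357034 -0.02209278] [ 0.6068144  -0.00817895]
t 14.95 pos [ 0.4852 -0.2916  0.0645] yaw 0.236 F [-2.   0.  -5.4] op 0.497 tilt [ 0.0007 -0.0007]
turn 0.322 shift mm [277.8  84.8   2.4]
```

View pics/w6.png

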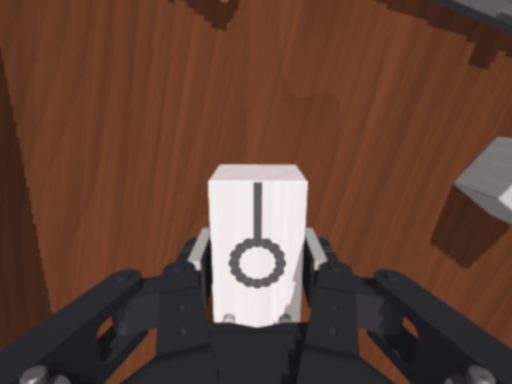

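The mould is held level and squarely at opening 0.497. Moving over the plate with clearance to the fences.

Request:
{"api": "arm_command", "payload": {
  "plan": [0,0,0,0.107,0,0,0,0.107,0,0,0,0.108,28,8,0,0,28,8,0,0,28,8,0,0,28,8,0,0,28,9,0,0,28,9,0,0,28,9,0,0,28,9,0,0,27,9,0,0,27,8,0,0,0,0,0,0,0,0,0,0]
}}

```text
time_s: 16.5
eef_pos: [0.592, -0.0211, 0.0618]
eef_rot: [-0.002, 0.736, 0.677, -0.001]
wrist_force: [-0.7, -0.5, -4.4]
opening: 0.496
```

```bash
python3 - <<'E'
from h import *
go(.5936,-.0221,.0,-.086)
c=ctrl.camera("wrist"); s=ctrl.camera("top")
a=c["color"][:,:,::-1]; b=cv2.resize(s["color"][165:265,240:340,::-1],(384,384),interpolation=cv2.INTER_CUBIC)
cv2.imwrite("pics/w7.png",a)
E
```

```text
t 16.5 pos [ 0.592  -0.0211  0.0618] yaw -0.0844 F [-0.7 -0.5 -4.4] op 0.496 tilt [-0.0041  0.0006]
turn 0.0016 shift mm [-0.9  1.9 61.8]
```

View pics/w7.png

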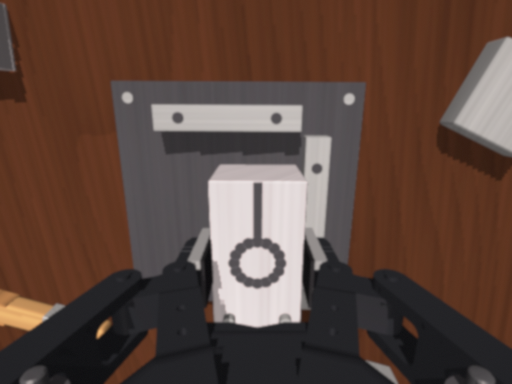

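Aligned and clear: the short fence is ahead at v≈118–131 and the long fence to the right at u≈305–328. Lowering toward the plate.

Request:
{"api": "arm_command", "payload": {
  "plan": [0,0,20,0,0,0,20,0,0,0,12,0,0,0,6,0,0,0,2,0,0,0,0,0,0,0,0,0]
}}

```text
time_s: 17.3
eef_pos: [0.5945, -0.0222, 0.0049]
eef_rot: [0.001, 0.737, 0.676, 0.0]
wrist_force: [0.2, -0.3, -4.5]
opening: 0.503
```

Request:
{"api": "arm_command", "payload": {
  "plan": [0,0,1,0,0,0,1,0,0,0,0,0]
}}

```text
time_s: 17.6
eef_pos: [0.5938, -0.0218, 0.0021]
eef_rot: [0.0, 0.737, 0.676, 0.0]
wrist_force: [-0.2, -0.2, -4.4]
opening: 0.5
```

Request:
{"api": "arm_command", "payload": {
  "plan": [0,0,1,0,0,0,0,0,0,0,0,0]
}}

```text
time_s: 17.9
eef_pos: [0.5937, -0.0219, 0.0009]
eef_rot: [-0.0, 0.737, 0.676, -0.0]
wrist_force: [0.4, 0.0, -3.9]
opening: 0.498
```

Request:
{"api": "arm_command", "payload": {
  "plan": [0,0,1,0,0,0,0,0,0,0,0,0]
}}

```text
time_s: 18.2
eef_pos: [0.5937, -0.0219, -0.0001]
eef_rot: [-0.0, 0.737, 0.676, -0.0]
wrist_force: [0.6, -0.5, -4.3]
opening: 0.502
```

Request:
{"api": "arm_command", "payload": {
  "plan": [0,0,1,0,0,0,1,0,0,0,0,0,0,0,0,0]
}}

```text
time_s: 18.6
eef_pos: [0.5937, -0.0219, -0.0021]
eef_rot: [-0.0, 0.737, 0.676, -0.0]
wrist_force: [0.2, -0.6, -4.7]
opening: 0.499
```

Request:
{"api": "arm_command", "payload": {
  "plan": [0,0,1,0,0,0,0,0,0,0,0,0]
}}

```text
time_s: 18.9
eef_pos: [0.5937, -0.0219, -0.0031]
eef_rot: [-0.0, 0.737, 0.676, -0.0]
wrist_force: [0.7, -0.2, -3.8]
opening: 0.495
```

Request:
{"api": "arm_command", "payload": {
  "plan": [0,0,0.5,0,0,0,0,0,0,0,0,0]
}}

```text
time_s: 19.2
eef_pos: [0.5939, -0.022, -0.0033]
eef_rot: [0.0, 0.737, 0.676, 0.0]
wrist_force: [0.1, -0.3, -2.0]
opening: 0.499
```

Plate contact is starting. I'll seat it slightly more, then slide toward the long fence (tool +y).

Request:
{"api": "arm_command", "payload": {
  "plan": [0,0,0.5,0,0,2,0,0,0,2,0,0,0,2,0,0,0,2,0,0,0,0,0,0,0,0,0,0]
}}

```text
time_s: 19.9
eef_pos: [0.6027, -0.0228, -0.0034]
eef_rot: [0.001, 0.737, 0.676, 0.0]
wrist_force: [-1.4, -0.3, 4.8]
opening: 0.497
```

Request:
{"api": "arm_command", "payload": {
  "plan": [0,1,0,0,0,1,0,0,0,0,0,0,0,0,0,0]
}}

```text
time_s: 20.3
eef_pos: [0.6042, -0.0229, -0.0034]
eef_rot: [0.0, 0.737, 0.676, 0.0]
wrist_force: [-2.4, 0.7, 7.0]
opening: 0.499
```

Request:
{"api": "arm_command", "payload": {
  "plan": [0,1,0,0,0,0,0,0,0,0,0,0]
}}

```text
time_s: 20.6
eef_pos: [0.6048, -0.023, -0.0034]
eef_rot: [0.0, 0.737, 0.676, -0.0]
wrist_force: [-4.8, 0.5, 8.3]
opening: 0.504
```

Request:
{"api": "arm_command", "payload": {
  "plan": [0,1,0,0,0,0,0,0,0,0,0,0]
}}

```text
time_s: 20.9
eef_pos: [0.6048, -0.023, -0.0034]
eef_rot: [-0.001, 0.737, 0.676, -0.001]
wrist_force: [-9.0, 0.1, 11.5]
opening: 0.501
```

Long-fence contact at x≈0.605 (Fx −9 N). Sliding toward the short fence (tool +x).

Request:
{"api": "arm_command", "payload": {
  "plan": [0,-1,-0.5,0,2,0,0,0,2,0,0,0,2,0,0,0,2,0,0,0,2,0,0,0,0,0,0,0,0,0,0,0]
}}

```text
time_s: 21.7
eef_pos: [0.6057, -0.0125, -0.0034]
eef_rot: [-0.0, 0.737, 0.676, 0.0]
wrist_force: [-2.8, -1.3, 4.7]
opening: 0.5
```

Request:
{"api": "arm_command", "payload": {
  "plan": [1,0,0,0,1,0,0,0,0,0,0,0,0,0,0,0]
}}

```text
time_s: 22.1
eef_pos: [0.6059, -0.0108, -0.0034]
eef_rot: [0.0, 0.737, 0.676, 0.0]
wrist_force: [-3.3, -1.6, 4.7]
opening: 0.506
```

Request:
{"api": "arm_command", "payload": {
  "plan": [1,0,0,0,0,0,0,0,0,0,0,0]
}}

```text
time_s: 22.4
eef_pos: [0.606, -0.0098, -0.0034]
eef_rot: [0.0, 0.737, 0.676, 0.0]
wrist_force: [-3.2, -2.8, 5.3]
opening: 0.498
```

Request:
{"api": "arm_command", "payload": {
  "plan": [1,0,0,0,0,0,0,0,0,0,0,0]
}}

```text
time_s: 22.7
eef_pos: [0.6061, -0.0089, -0.0034]
eef_rot: [0.0, 0.737, 0.676, 0.0]
wrist_force: [-2.7, -1.7, 5.4]
opening: 0.499
```

Request:
{"api": "arm_command", "payload": {
  "plan": [1,0,0,0,0,0,0,0,0,0,0,0]
}}

```text
time_s: 23.0
eef_pos: [0.6062, -0.0078, -0.0034]
eef_rot: [0.0, 0.737, 0.676, 0.0]
wrist_force: [-3.1, -2.3, 5.5]
opening: 0.502
```

Request:
{"api": "arm_command", "payload": {
  "plan": [1,0,0,0,0,0,0,0,0,0,0,0]
}}

```text
time_s: 23.3
eef_pos: [0.6062, -0.0069, -0.0034]
eef_rot: [0.0, 0.737, 0.676, 0.0]
wrist_force: [-2.5, -3.4, 5.0]
opening: 0.499
```

Request:
{"api": "arm_command", "payload": {
  "plan": [1,0,0,0,0,0,0,0,0,0,0,0]
}}

```text
time_s: 23.6
eef_pos: [0.6063, -0.0069, -0.0034]
eef_rot: [0.001, 0.737, 0.676, -0.0]
wrist_force: [-3.4, -7.2, 5.0]
opening: 0.5
```

Request:
{"api": "arm_command", "payload": {
  "plan": [1,0,0,0,0,0,0,0,0,0,0,0]
}}

```text
time_s: 23.9
eef_pos: [0.6063, -0.007, -0.0033]
eef_rot: [0.001, 0.737, 0.676, -0.001]
wrist_force: [-4.6, -11.0, 5.1]
opening: 0.499
```

Both fences contacted. Adding press toward the long fence.

Request:
{"api": "arm_command", "payload": {
  "plan": [0,1,0,0,0,1,0,0,0,0.5,0,0,0.5,0,0,0,0,0,0,0,0,0,0,0,0,0,0,0]
}}

```text
time_s: 24.6
eef_pos: [0.6062, -0.007, -0.0033]
eef_rot: [-0.001, 0.737, 0.676, -0.003]
wrist_force: [-14.8, -12.1, 14.2]
opening: 0.497
```

```bash
python3 - <<'E'
from h import *
go(.6063,-.007,-.0034,-.087)
c=ctrl.camera("wrist"); s=ctrl.camera("top")
a=c["color"][:,:,::-1]; b=cv2.resize(s["color"][165:265,240:315,::-1],(288,384),interpolation=cv2.INTER_CUBIC)
cv2.imwrite("pics/w8.png",np.hstack([a,b]))
E
```

```text
t 24.6 pos [ 0.6062 -0.007  -0.0033] yaw -0.0856 F [-14.8 -12.1  14.2] op 0.497 tilt [-0.0057 -0.003 ]
turn 0.0014 shift mm [-0.   0.1  0.1]
```

View pics/w8.png

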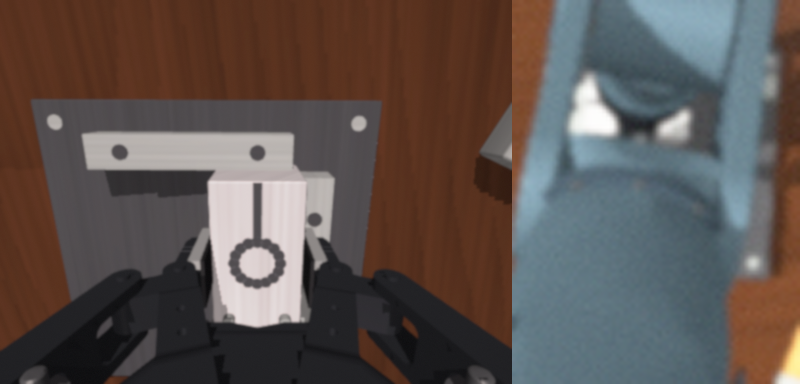

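The view shows the mould's end against the short fence (v≈168) and its side against the long fence (u≈305). The TCP puts it at about (27.3, 21.1) mm in the fixture frame, against (28, 20) expected. Holding briefly to check it is steady, then handing in.

Request:
{"api": "arm_command", "payload": {
  "plan": [0,0,0,0,0,0,0,0,0,0,0,0,0,0,0,0,0,0,0,0]
}}

```text
time_s: 25.2
eef_pos: [0.6062, -0.007, -0.0033]
eef_rot: [-0.001, 0.737, 0.676, -0.003]
wrist_force: [-14.9, -12.9, 14.8]
opening: 0.499
```

```bash
python3 -c "
from h import *
go(.6063,-.007,-.0034,-.087); print(np.abs(ctrl.get_obs()['dq']).max()); ctrl.hand_in()"
```

```text
t 25.2 pos [ 0.6062 -0.007  -0.0033] yaw -0.0856 F [-14.9 -12.9  14.8] op 0.499 tilt [-0.0056 -0.003 ]
turn 0.0014 shift mm [-0.   0.1  0.1]
0.0009385170976823874
the job is handed in; nothing more can be done
```

The offcut is in the scrap tray. The mould half is pressed into the fixture corner and still gripped. I handed the job in at 25.2 s with the arm still; no verdict is reported.

**Last checks:**
- **Press:** the wrist reads about 15 N against the long fence, 13 N against the short fence and 15 N down on the plate. These are wrist readings; friction on the plate takes a few newtons of the two sideways ones.
- **Pose:** tool yaw is −0.086 rad, which matches my estimate of the fixture's yaw. The tool sits at about (27.3, 21.1) mm in the fixture frame, against an ideal of (28, 20); both values are inside the limits, and my camera estimate is only good to about 2 mm. Tilt is about 0.006 rad.
- **Offcut:** the wrist picture showed it lying free in the middle of the tray after release. I did not look at it again afterwards.
- **Bystanders:** no contact showed in any force reading, but I did not re-measure their positions at the end.

**What disagreed:** the first grasp on the offcut closed on air and moved nothing. The fingertips sit about 37 mm short of the reported TCP, as the wrist pictures showed and the second grasp confirmed. I used that corrected height for the rest of the job.

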